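Shut the ink away: click the cap tight and close the ink case

ROBOT

A 7-joint arm with a two-finger parallel gripper is mounted at the origin on the work surface. World frame = base frame: x ahead of the robot, y to its left, z up, the work surface at z = 0. Lengths are in m, angles in rad, forces in N, time in s.
With the tool pointing down it reaches from about 0.4 to 0.85 m from the base axis. Payload 4.5 kg.
Tool frame: the origin (TCP) lies where the fingers leave the gripper's body, on its centre line; the fingertips stand 64 mm ahead of it and the grasp point (between the pads) lies 45 mm ahead of it; z points along the fingers, y is the line along which they close (so a half turn about z gives the same grasp; the last joint's range is limited). The gripper opens to 88 mm and grips with 3 to 60 N. Pads are 18 mm wide; open, the fingers measure 123 mm over their backs; the gripper's body (75 mm by 187 mm) begins 45 mm behind the grasp point.
Start: joints at [1.244, 0.689, -0.195, 1.565, 0.157, 0.902, -0.215], TCP at [0.221, -0.585, 0.303] pointing down, gripper open.
Joint ranges: [-3.01, 3.01], [-0.46, 2.08], [-1.47, 1.51], [0.13, 2.56], [-1, 4.14], [0.04, 2.09], [-2.66, 2.66]. Speed limits (rad/s): [2.57, 2.57, 3.14, 3.14, 3.14, 3.14, 3.14].

INTERFACE

Orientations are given as a unit quaternion [x, y, z, w].
In Python, from plant import r gives the robot as it stands.
- The arm moves only by the tool play_rows, never from a script. Its arguments are lists of equal length, an entry for each row: "translation": the shift along the tool's x, y, z in m, a list of three; "delta_rot": the turn, a rotation vector about the tool's x, y, z in degrees, a list of three; "grip": the opening, from -1 (shut) to 1 (fully open). In form: {"translation": [[x, y, z], ...], "delta_rot": [[rx, ry, rz], ...], "grip": [grip, ...]}. A call has 1 to 20 rows; each row shifts and turns the commanded pose from where the row before left it, along the tool's axes as they then stand; what a row does not reach is not made up. A row lasts 1/8 s, in which the tool goes at most 62.5 mm and 10.7 degrees, less where a joint would pass 70% of its speed; a pose out of reach is approached as far as the arm can. A call with a gripper value outside its range is refused whole. The fingers move at their own pace and stop on an object; "squeeze" is the grip in N (left out, the last holds). Time passes only in rows, so rows that do not move let the fingers close. It gives the time, the measured TCP pose, the force, the opening and the grip force at its end, in the units of the state.
- r.get_state(): the state, without advancing time (a new reading comes with each control period).
- r.snapshot(name): name is "scene" or "top" or "wrist"; returns the picture (384x512x3 uint8, blue, green, red); there is no depth.
- r.get_calibration(name): a dict with "intrinsics" (3x3 intrinsics, pixels), "eye" and "rotation" of the camera in the world. Camera axes: x right, y up, looking along -z (the intrinsics and any distortion apply to the point x, -y, -z); pixel columns grow to the right and rows downward; lengths in m; the calibration is good to about 2 mm. A picture is of the moment at which its call begins: read the wrist's pose just before it. get_calibration takes no time and is no camera call; for the wrist camera it gives the pose at the moment of the call.
- r.finish_job(): hands the job in; it is judged then, once.
Trained networks look in the newest picture that a camera, given by its name, has taken for a name from the list of things; names that differ only in an ending like _2 or _b are one class to them, and where a whole thing is asked for, a point or a joint stands for the part that bears it (a point fixed in the world has none). Each returns a list of dicts, best first, with "confidence" (0 to 1); they miss things now and then, are a little off and sometimes report something else, mostly with a low value. They report only what shows in the picture. A call takes as long as a camera call.
- r.look_for(camera, target): "point" ([x, y, z] in m, in world coordinates, good to about 4 mm: the middle of the surface that is visible of it).
- r.silhouettes(camera, target): "pixels" (384x512 bool, what is visible of it).
The state is a dict: "clock": time; "q": joint angles; "qd": joint speeds; "joint_torque": joint torques, N m; "tool_pos": TCP position; "eef_rot": TCP orientation; "contact_force": force on the tool from outside, world axes, zero at the start; "moment": the same for the moment, N m; "opening": opening from 0.0 (shut) to 1.0 (fully open); "finger_force": force on a finger pad.
Only numpy, scipy, OpenCV 4.12 (cv2) and the standard library are available. Lean on these libraries where they do the work, as an engineer would, in place of code of your own. Each camera call takes 0.05 s, during which the arm holds its last target. There are 200 camera calls.

TASK

Put the ink away for the night: lift the wooden paddle off the open ink case and lay it flat in the metal tray, then screw the canister's cap clockwise until it is fully home and its ratchet slips by at least one click (a few clicks are fine, but never force it on as far as half a turn of slipping). Then lower the hinged lid gently until it is fully closed, without slamming it. Do not let anything touch the wet black printing plate, and do not shift or tip the squeeze bottle, the jar or the tin.

Things in the scene. Friction and masses are not known exactly. Their poses are not given: they have to be found in the camera images.
- case: teal steel ink case, fixed to the table: an open box 190 mm (its x) by 160 mm (its y) by 120 mm high, walls and floor 6 mm. Origin: centre of its underside. The lid is hinged along its +x rim; a black ink canister, 76 mm across with its flat shoulder 71 mm above the table, stands fixed inside with its axis at x = -20 mm, y = 0 of the case
- cap_grip (a point): point on the upright axis of the canister's cap, halfway up it (87 mm above the table). The cap is a round ribbed oxblood shell, 58 mm in diameter, from 71 to 103 mm above the table, so its top is 17 mm below the case's rim; it does not rise or sink as it turns
- cap_core (a joint): how far the cap is screwed on, rad: grows as the cap is turned clockwise seen from above; 2.8 is fully home against a hard stop; light friction, about 0.16 N m. The core is the black disc in the middle of the cap's top; its white pointer points to the small green mark on the canister's shoulder (on the case's -x side) when home
- cap_shell (a joint): how far the gripped shell has slipped on the core, rad, also clockwise; 0 at the start, when the white mark on its rim lines up with the core's pointer. Both turn together until the core is home; then the shell slips over 12 teeth a turn, a click every 0.52 rad: torque peaks at 0.35 N m as each tooth begins, then eases to almost nothing. It stays where let go
- lid (a joint): opening angle of the case's lid, rad: 0 closed, about 1.57 upright, more when it leans outwards away from the case; at the start it leans a little outwards. The hinge is stiff (0.3 N m of friction) so the lid stays where it is left; a push of 3 to 5 N near its free edge moves it
- lid_hinge (a point): middle of the lid's hinge line, on the case's +x rim, 120 mm above the table; the hinge line runs along the case's y. The lid is a flat teal plate 190 mm from hinge to free edge, 160 mm wide, 6 mm thick, with a 5 mm deeper lip along the free edge, that lies on the rim when closed; its outer face is then 126 mm above the table
- paddle: loose wooden ink paddle, 220 mm long (its x), 12 mm thick, 55 to 115 g; the pale handle (x = -110 to +40 mm) is 26 mm wide, the black stained end (x = +40 to +110 mm) 36 mm wide. Origin: middle of its underside. At the start it lies across the case's two side rims (at -y and +y of the case), 120 mm above the table, over the cap
- tray: aluminium tool tray, fixed, 250 mm (its x) by 130 mm (its y), 30 mm high, walls and floor 5 mm, to the left or right of the case; origin: centre of its underside
- plate: wet inked black printing plate with grey bars, fixed, 240 by 140 mm, 4 mm thick, on the other side of the case from the tray; not to be touched. Origin: centre of its underside
- squeeze_bottle: dark upright squeeze bottle with a conical oxblood nozzle, 60 mm across, 190 mm high, loose; not to be disturbed. Origin: centre of its underside
- jar: open black ink jar, 68 mm across, 90 mm high, loose; not to be disturbed. Origin: centre of its underside
- tin: small steel tin with a yellow band, 60 mm across, 50 mm high, loose; not to be disturbed. Origin: centre of its underside

How it is judged:
On the way, in this order (a step that is already met when the one before it is completed fails the run):
1. the paddle lies flat in the tray (z of paddle in the frame of tray between -0.005 and 0.012 m and x of paddle in the frame of tray between -0.06 and 0.06 m and y of paddle in the frame of tray between -0.06 and 0.06 m), for 0.2 s.
2. the cap is fully home and its ratchet has clicked (value of joint cap_core above 2.7 rad and value of joint cap_shell above 0.42 rad), for 0.2 s.
3. the lid is fully closed (value of joint lid below 0.05 rad), for 0.2 s.
At the end, for the whole second after the job is handed in: The paddle lies flat and still on the tray's floor (origin within 60 mm of the tray's centre in x and y and less than 12 mm above its underside), the cap is home (cap_core above 2.7 rad) and has slipped at least one click (cap_shell above 0.42 rad), and the lid is closed (below 0.05 rad) (all of step 1 and all of step 2 and linear speed of paddle below 0.02 m/s and value of joint lid below 0.05 rad); the robot touches nothing.
It fails at once if the cap is over-driven: its ratchet slips as far as half a turn (3.14 rad) (value of joint cap_shell above 3.14 rad).
It fails at once if the lid is slammed: it closes faster than 3 rad/s (velocity of joint lid below -3 rad/s).
It fails at once if the wet plate is touched (contact force between any of the fingers, the arm, paddle and plate above 0.3 N).
It fails at once if the squeeze bottle, jar or tin is shifted by more than 20 mm or tipped by more than 0.3 rad (distance of any of squeeze_bottle, jar, tin from where it was at the start of the episode above 0.02 m or angle between any of squeeze_bottle, jar, tin's own z axis and vertical above 0.3 rad).
It also fails if it takes over 72 s, if anything falls off the work surface, if the arm or the gripper's body presses on something with over 40 N, if the wrist force passes 120 N, or if a joint passes its speed limit or range.

## Working session

There is one attempt and no reset: what is moved stays moved. The work goes in short steps, Python scripts to look and compute and a tool call to move; the robot and the scene stay as the last step left them, time stands still between calls to the robot, and variables do not carry over. Pictures are saved under pics/ and viewed, at most 10 in all, crops included, and the job is handed in when it is done.

Besides the shell and the picture viewer there is one more tool, called after "Emit:" as name(argument=value, ...) on one line, values as JSON. play_rows: Moves the arm, as the interface text tells. Its arguments: {"type":"object","properties":{"translation":{"type":"array","items":{"type":"array","items":{"type":"number"}}},"delta_rot":{"type":"array","items":{"type":"array","items":{"type":"number"}}},"grip":{"type":"array","items":{"type":"number"}},"squeeze":{"type":"number"}},"required":["translation","delta_rot","grip"]}

```bash
mkdir -p pics; ls; python3 - <<'E'
from plant import r
import cv2,numpy as np
np.set_printoptions(precision=4,suppress=True)
ims=[]
for c in ("scene","top"):
    im=r.snapshot(c); ims.append(im)
    k=r.get_calibration(c); print(c,k["eye"])
    for t in ["case","cap_grip","lid","paddle","tray","plate","squeeze_bottle","jar","tin"]:
        print(c,t,[(np.round(d["point"],3).tolist(),round(d["confidence"],2)) for d in r.look_for(c,t)[:2]])
    cv2.imwrite(f"pics/{c}0.png",im)
s=r.get_state(); print(s)
E
```

```text
pics
scene [ 1.2085 -0.6006  0.6534]
scene case [([0.599, 0.081, 0.105], 0.97), ([0.555, -0.002, 0.101], 0.54)]
scene cap_grip [([0.601, 0.075, 0.101], 0.9)]
scene lid [([0.592, 0.144, 0.221], 0.86), ([0.554, 0.002, 0.099], 0.42)]
scene paddle [([0.568, 0.022, 0.127], 0.6), ([0.556, 0.001, 0.101], 0.6)]
scene tray [([0.575, 0.322, 0.006], 0.85), ([0.557, -0.311, 0.0], 0.26)]
scene plate [([0.556, -0.314, 0.0], 0.63)]
scene squeeze_bottle [([0.763, 0.161, 0.09], 0.89)]
scene jar [([0.769, -0.188, 0.062], 0.85)]
scene tin [([0.345, -0.157, 0.039], 0.66)]
top [ 0.4535 -0.0082  1.1241]
top case [([0.539, -0.307, 0.002], 0.42)]
top cap_grip [([0.57, 0.112, 0.112], 0.93), ([0.539, -0.001, 0.103], 0.29)]
top lid [([0.582, 0.153, 0.232], 0.66)]
top paddle [([0.545, 0.03, 0.132], 0.83)]
top tray [([0.503, 0.307, 0.008], 0.74)]
top plate [([0.538, -0.305, 0.002], 0.57), ([0.583, 0.151, 0.234], 0.47)]
top squeeze_bottle [([0.736, 0.174, 0.128], 0.57)]
top jar [([0.745, -0.168, 0.055], 0.86), ([0.585, 0.152, 0.232], 0.43)]
top tin [([0.327, -0.152, 0.053], 0.64)]
{'clock': 1.0, 'q': array([ 1.2438,  0.6891, -0.1946,  1.5653,  0.1573,  0.9025, -0.2151]), 'qd': array([-0.0027,  0.0009,  0.0008, -0.0003, -0.0022,  0.0006,  0.0005]), 'joint_torque': array([ -0.0006, -52.75  ,  -1.2671, -15.3747,  -0.0519,  -0.0006,
         0.    ]), 'tool_pos': array([ 0.2207, -0.5848,  0.3027]), 'eef_rot': array([0.9838, 0.1794, 0.    , 0.    ]), 'contact_force': array([0.1664, 0.5094, 0.4024]), 'moment': array([-0.0215,  0.0156,  0.0113]), 'finger_force': 0.0, 'opening': 0.9954635900958757}
```

View pics/scene0.png

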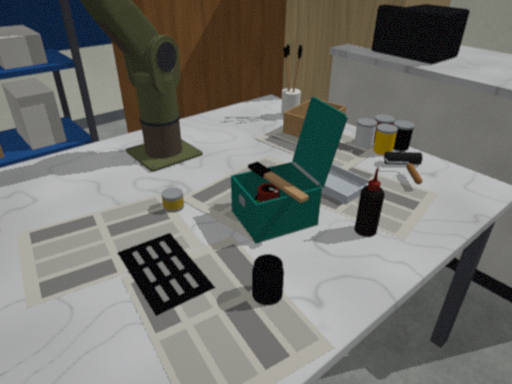

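View pics/top0.png

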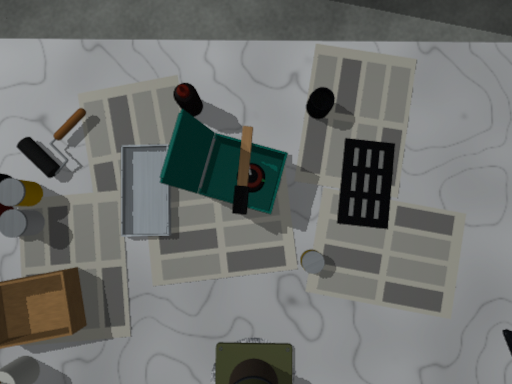

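```bash
cat > h.py <<'E'
from plant import r
import cv2,numpy as np
np.set_printoptions(precision=4,suppress=True)
from scipy.spatial.transform import Rotation as R
def cal(c):
    k=r.get_calibration(c); return np.array(k["intrinsics"]),np.array(k["eye"]),np.array(k["rotation"])
def back(c,uv,z,k=None):
    K,e,Q=k or cal(c)
    if Q.shape!=(3,3): Q=R.from_quat(Q).as_matrix()
    d=np.linalg.inv(K)@[uv[0],uv[1],1]; d=Q@(d*[1,-1,-1]); return e+d*(z-e[2])/d[2]
def proj(c,p,k=None):
    K,e,Q=k or cal(c)
    if Q.shape!=(3,3): Q=R.from_quat(Q).as_matrix()
    q=(np.atleast_2d(p)-e)@Q*[1,-1,-1]; q=q@K.T; return q[:,:2]/q[:,2:]
def crop(im,x0,y0,w,h,s,name):
    cv2.imwrite(f"pics/{name}.png",cv2.resize(im[y0:y0+h,x0:x0+w],None,fx=s,fy=s,interpolation=cv2.INTER_CUBIC))
E
python3 - <<'E'
from h import *
print(r.get_calibration("top"))
im=r.snapshot("top"); crop(im,110,80,190,145,4,"topc")
for t,z in [("paddle",.132),("tray",.0),("plate",.004),("squeeze_bottle",0),("jar",.09),("tin",.05)]:
    for d in r.silhouettes("top",t)[:1]:
        m=d["pixels"].astype(np.uint8); c=cv2.findContours(m,0,2)[0]; c=max(c,key=cv2.contourArea)
        b=cv2.boxPoints(cv2.minAreaRect(c))
        print(t,round(d["confidence"],2),m.sum(),np.array([back("top",p,z)[:2] for p in b]).round(3).tolist())
E
```

```text
{'intrinsics': array([[403.4326,   0.    , 254.8207],
       [  0.    , 403.4326, 182.1653],
       [  0.    ,   0.    ,   1.    ]]), 'eye': array([ 0.4535, -0.0082,  1.1241]), 'rotation': array([ 0.0301, -0.0231, -0.7024,  0.7108])}
paddle 0.81 1108 [[0.451, 0.059], [0.672, 0.038], [0.668, 0.002], [0.448, 0.023]]
tray 0.57 4378 [[0.642, 0.385], [0.643, 0.241], [0.383, 0.234], [0.381, 0.376]]
plate 0.69 4269 [[0.426, -0.222], [0.666, -0.246], [0.653, -0.388], [0.414, -0.361]]
squeeze_bottle 0.69 668 [[0.796, 0.252], [0.833, 0.199], [0.748, 0.141], [0.711, 0.194]]
jar 0.64 688 [[0.716, -0.115], [0.795, -0.154], [0.766, -0.212], [0.687, -0.174]]
tin 0.81 471 [[0.357, -0.116], [0.357, -0.179], [0.298, -0.179], [0.297, -0.116]]
```

View pics/topc.png

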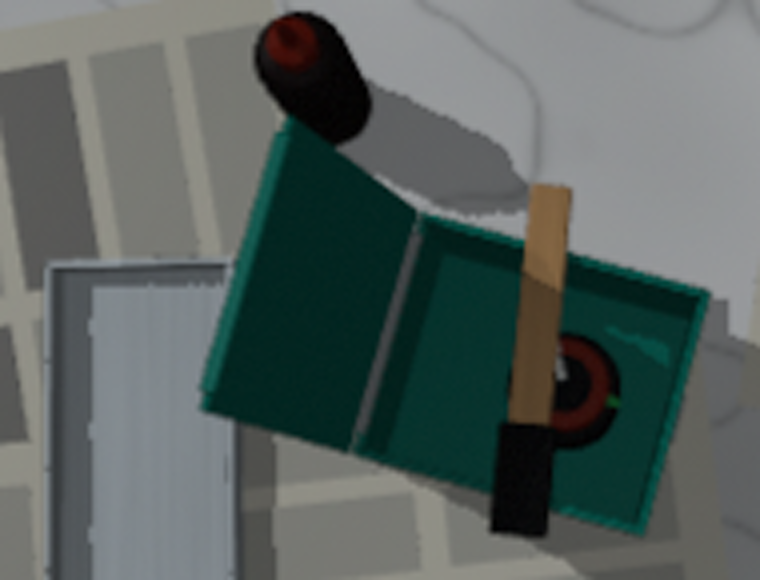

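```bash
cat >> h.py <<'E'
from scipy.optimize import least_squares
def fitcase():
    px=np.array([(287.5,153),(270.75,213.75),(214.5,133),(198,193.75)])
    pc=np.array([(-.095,-.08),(-.095,.08),(.095,-.08),(.095,.08)])
    W=np.array([back("top",p,.12)[:2] for p in px])
    return px,pc,W
E
python3 - <<'E'
from h import *
px,pc,W=fitcase(); print(W)
k=cal("top")
def T(x,p): c,s=np.cos(x[2]),np.sin(x[2]); return p[:,:2]@np.array([[c,s],[-s,c]])+x[:2]
s=least_squares(lambda x:(T(x,pc)-W).ravel(),[.58,.03,1.3]); print("case",s.x,s.fun)
C=s.x
# lid angle from free edge px
lp=np.array([(182,111.25),(160.75,181.25)])
def f(x):
    a=x[0]; p=np.array([(.095+.190*-np.cos(a),y,.12+.19*np.sin(a)) for y in(-.08,.08)])
    return (proj("top",np.c_[T(C,p),p[:,2]],k)-lp).ravel()
s=least_squares(f,[1.7]); print("lid",s.x,s.fun)
cap=T(C,np.array([[-.02,0]]))[0]; print("cap",cap,proj("top",[[*cap,.103]],k))
print("pix topview cap pointer dir", [back("top",p,.103)[:2]-cap for p in [(110+560/4,80+368/4),(110+613/4,80+402/4)]])
for q in [(0.56,.0305),(.67,.02),(.4495,.041)]:
    c,s_=np.cos(C[2]),np.sin(C[2]); d=np.array(q)-C[:2]; print("paddle in case",c*d[0]+s_*d[1],-s_*d[0]+c*d[1])
# tray pts
for p in [(123,146),(122,236),(169.5,237)]: print("tray", back("top",p,.03)[:2])
print("lid edge world",[T(C,np.array([[.095-.19*np.cos(a),y]])) for a in (1.7,1.8) for y in (-.08,.08)])
im=r.snapshot("top"); crop(im,110,130,80,120,5,"tray")
im=r.snapshot("scene"); crop(im,225,90,155,150,4,"scene1")
E
```

```text
[[ 0.6035 -0.0789]
 [ 0.4511 -0.0383]
 [ 0.6523  0.1053]
 [ 0.4986  0.1435]]
case [0.5514 0.0329 1.3157] [ 0.0013 -0.0003 -0.0011 -0.0005  0.0004 -0.0007 -0.0007  0.0015]
lid [1.8355] [ 0.1187 -2.0781 -0.2923  2.2202]
cap [0.5463 0.0135] [[250.4806 175.8947]]
pix topview cap pointer dir [array([0.0099, 0.0014]), array([-0.0114, -0.0326])]
paddle in case -0.0001423572224290323 -0.00896472994870293
paddle in case 0.017459219807797535 -0.11805384254042309
paddle in case -0.017870123690035593 0.10060819689032065
tray [0.6314 0.3664]
tray [0.386 0.36 ]
tray [0.385  0.2314]
lid edge world [array([[0.6589, 0.1283]]), array([[0.5041, 0.1687]]), array([[0.6636, 0.1464]]), array([[0.5088, 0.1868]])]
```

View pics/scene1.png

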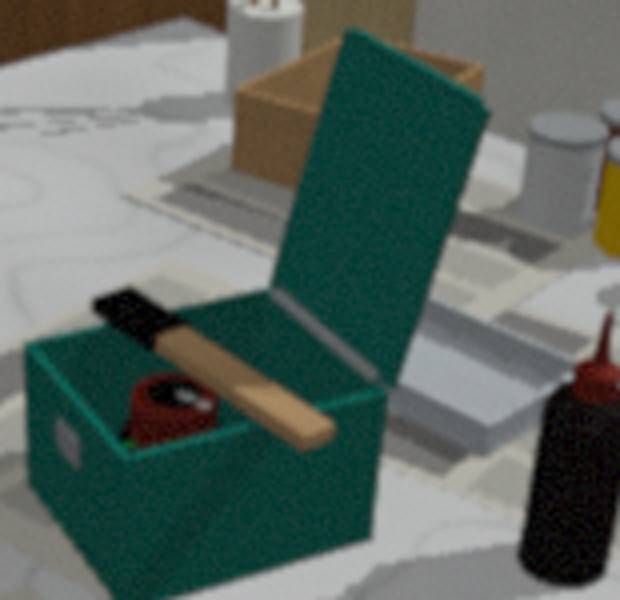

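```bash
cat >> h.py <<'E'
def rel(pos,yaw=None,tilt=True):
    """print turn about tool z first, then translation in the then tool axes"""
    s=r.get_state(); M=R.from_quat(s["eef_rot"]).as_matrix()
    T=M
    if yaw is not None:
        c,sn=np.cos(yaw),np.sin(yaw); T=np.array([[c,sn,0],[sn,-c,0],[0,0,-1.]])
    print("clock",s["clock"],"q",s["q"],"pos",s["tool_pos"],"yaw deg",np.degrees(np.arctan2(M[1,0],M[0,0])))
    print("rot(deg)",R.from_matrix(M.T@T).as_rotvec(degrees=True),"then move mm",T.T@(np.array(pos)-s["tool_pos"])*1e3,
      "F",s["contact_force"],"M",s["moment"],"open",s["opening"],"ff",s["finger_force"])
E
python3 - <<'E'
from h import *
# grasp paddle 15mm toward black end from its middle
ya=np.radians(-5.4); g=np.array([.56,.0305])+.015*np.array([-np.cos(ya),-np.sin(ya)])
print(g); rel([*g,.32],ya)
E
```

```text
[0.5451 0.0319]
clock 1.45 q [ 1.2438  0.6891 -0.1946  1.5653  0.1573  0.9025 -0.2151] pos [ 0.2206 -0.5848  0.3027] yaw deg 20.67277217432138
rot(deg) [ 0.004  -0.0013 26.0728] then move mm [ 264.9441 -644.4689  -17.2539] F [-0.4022  0.0098  0.1246] M [ 0.01   -0.0468 -0.0387] open 1.000554197954623 ff 0.0
```

View pics/tray.png

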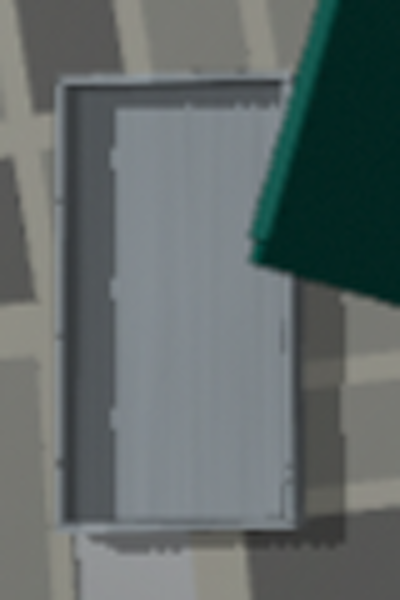

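Emit:
play_rows(translation=[[0,0,-0.006],[0,0,-0.006],[0,0,-0.006],[0.0165,-0.0402,0],[0.0165,-0.0402,0],[0.0165,-0.0402,0],[0.0165,-0.0402,0],[0.0165,-0.0402,0],[0.0165,-0.0402,0],[0.0165,-0.0402,0],[0.0165,-0.0402,0],[0.0165,-0.0402,0],[0.0165,-0.0402,0],[0.0165,-0.0402,0],[0.0165,-0.0402,0],[0.0165,-0.0402,0],[0.0165,-0.0402,0],[0.0165,-0.0402,0]], delta_rot=[[0,0,8.7],[0,0,8.7],[0,0,8.7],[0,0,0],[0,0,0],[0,0,0],[0,0,0],[0,0,0],[0,0,0],[0,0,0],[0,0,0],[0,0,0],[0,0,0],[0,0,0],[0,0,0],[0,0,0],[0,0,0],[0,0,0]], grip=[1,1,1,1,1,1,1,1,1,1,1,1,1,1,1,1,1,1])

```text
clock: 3.7
tool_pos: [0.5247, -0.0065, 0.3209]
eef_rot: [0.999, -0.047, 0.0, 0.0]
contact_force: [0.9, -0.6, 0.7]
opening: 0.998
finger_force: 0.0
```

```bash
python3 - <<'E'
from h import *
rel([.5451,.0319,.32],np.radians(-5.4))
k=cal("wrist"); im=r.snapshot("wrist"); cv2.imwrite("pics/w1.png",im)
d=r.silhouettes("wrist","paddle")
for e in d[:2]:
    m=e["pixels"].astype(np.uint8); c=max(cv2.findContours(m,0,2)[0],key=cv2.contourArea); b=cv2.boxPoints(cv2.minAreaRect(c))
    P=np.array([back("wrist",p,.132,k)[:2] for p in b]); print(e["confidence"],m.sum(),b.round(0).tolist(),P)
c=[(145.4,190.5),(121.4,145.2),(121.2,235.8),(169.6,235.6)]
print([back("top",p,.03)[:2] for p in c])
E
```

```text
clock 3.7 q [-0.0642  0.5304 -0.0179  1.8504  0.0133  0.7604 -1.7547] pos [ 0.5247 -0.0065  0.3209] yaw deg -5.421428761699583
rot(deg) [ 0.0033 -0.031  -0.0214] then move mm [ 16.6446 -40.167    0.8873] F [ 0.8803 -0.6097  0.6665] M [ 0.0088  0.0388 -0.0422] open 0.9984654952563795 ff 0.0
0.69 8135 [[186.0, 13.0], [225.0, 12.0], [236.0, 258.0], [197.0, 260.0]] [[0.6701 0.0343]
 [0.6684 0.0041]
 [0.4495 0.0208]
 [0.4512 0.0598]]
[array([0.5098, 0.3007]), array([0.6336, 0.3709]), array([0.3866, 0.3622]), array([0.3888, 0.2313])]
```

View pics/w1.png

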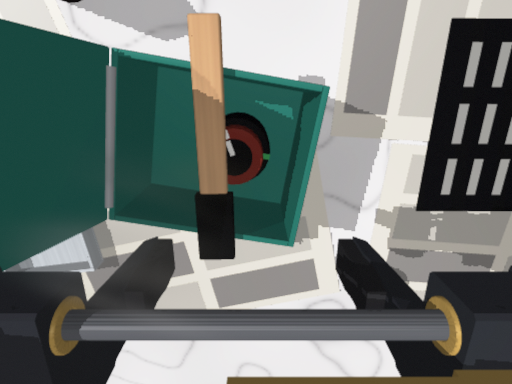

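Emit:
play_rows(translation=[[0.008,-0.02,0],[0.0086,-0.02,0],[0,0,0.04],[0,0,0.04],[0,0,0.035],[0,0,0.015],[0,0,0.008],[0,0,0],[0,0,0],[0,0,0],[0,0,0],[0,0,0],[0,0,0]], delta_rot=[[0,0,0],[0,0,0],[0,0,0],[0,0,0],[0,0,0],[0,0,0],[0,0,0],[0,0,0],[0,0,0],[0,0,0],[0,0,0],[0,0,0],[0,0,0]], grip=[1,1,1,1,1,1,1,1,-1,-1,-1,-1,-1], squeeze=25)

```text
clock: 5.42
tool_pos: [0.5444, 0.0304, 0.1828]
eef_rot: [0.999, -0.047, 0.0, 0.0]
contact_force: [0.4, -1.0, -0.2]
opening: 0.461
finger_force: 0.0
```

```bash
python3 - <<'E'
from h import *
rel([.5451,.0319,.42],np.radians(-5.4))
E
```

```text
clock 5.425 q [-0.1317  0.764  -0.0144  1.9158  0.0225  0.4619 -1.8278] pos [0.5444 0.0304 0.1828] yaw deg -5.429521278670665
rot(deg) [ 0.0039 -0.0033 -0.0295] then move mm [   0.5621   -1.5953 -237.2478] F [ 0.4356 -1.0023 -0.172 ] M [0.0699 0.0363 0.0105] open 0.46085775912863136 ff 0.0
```

Fingers are still closing (40 mm); give them time.

Emit:
play_rows(translation=[[0,0,0],[0,0,0],[0,0,0],[0,0,0],[0,0,-0.01],[0,0,-0.02],[0,0,-0.03]], delta_rot=[[0,0,0],[0,0,0],[0,0,0],[0,0,0],[0,0,0],[0,0,0],[0,0,0]], grip=[-1,-1,-1,-1,-1,-1,-1])

```text
clock: 6.3
tool_pos: [0.5439, 0.0303, 0.2433]
eef_rot: [0.999, -0.047, -0.001, 0.0]
contact_force: [0.6, 1.0, -1.3]
opening: 0.292
finger_force: 25.0
```

```bash
python3 - <<'E'
from h import *
rel([.5451,.0319,.42],np.radians(-5.4))
E
```

```text
clock 6.3 q [-0.1309  0.6661 -0.0155  1.8739  0.0171  0.6033 -1.8227] pos [0.5439 0.0303 0.2433] yaw deg -5.427799486927144
rot(deg) [ 0.0277  0.0864 -0.0278] then move mm [   1.0452   -1.7537 -176.6992] F [ 0.5779  1.0449 -1.3299] M [0.0263 0.0297 0.0043] open 0.2920225918919973 ff 24.982705414295197
```

Emit:
play_rows(translation=[[0,0,-0.04],[0,0,-0.04],[0,0,-0.04],[0,0,-0.037],[-0.0052,-0.0354,0],[-0.0052,-0.0354,0],[-0.0052,-0.0354,0],[-0.0052,-0.0354,0],[-0.0052,-0.0354,0],[-0.0052,-0.0354,0],[-0.0052,-0.0354,0],[-0.0055,-0.0354,0],[0,0,0],[0,0,0]], delta_rot=[[0,0,0],[0,0,0],[0,0,-3.5],[0,0,-3.4],[0,0,0],[0,0,0],[0,0,0],[0,0,0],[0,0,0],[0,0,0],[0,0,0],[0,0,0],[0,0,0],[0,0,0]], grip=[-1,-1,-1,-1,-1,-1,-1,-1,-1,-1,-1,-1,-1,-1])

```text
clock: 8.05
tool_pos: [0.4954, 0.3113, 0.3999]
eef_rot: [1.0, 0.012, 0.0, 0.001]
contact_force: [0.1, -0.7, -1.1]
opening: 0.293
finger_force: 25.0
```

```bash
python3 - <<'E'
from h import *
rel([.4946,.312,.0700],np.radians(1.5))
k=cal("wrist"); w=r.snapshot("wrist")
kt=cal("top"); t=r.snapshot("top")
kk=cal("scene"); sc=r.snapshot("scene")
cv2.imwrite("pics/mix.png",np.hstack([cv2.resize(w,(400,300)),cv2.resize(t[60:300,60:380],(400,300))]))
E
```

```text
clock 8.05 q [-0.6044  0.5288 -0.0608  1.5604  0.0367  1.0541 -2.221 ] pos [0.4954 0.3113 0.3999] yaw deg 1.4213725137572244
rot(deg) [ 0.077  -0.0135 -0.0786] then move mm [ -0.7535  -0.7575 329.9185] F [ 0.1407 -0.7274 -1.054 ] M [-0.0155 -0.0069  0.0291] open 0.2925571539154096 ff 24.982495307922363
```

View pics/mix.png

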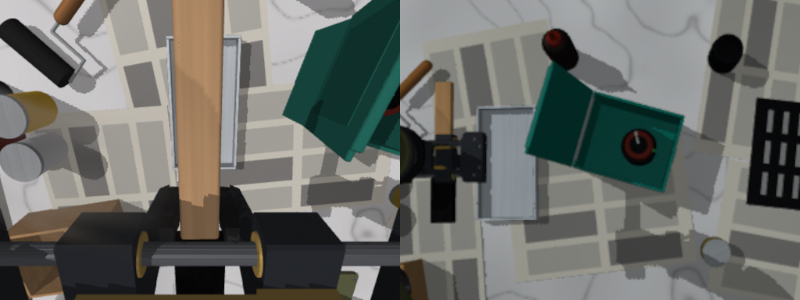

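```bash
python3 - <<'E'
from h import *
k=cal("wrist"); w=r.snapshot("wrist")
for p in [(168,38),(242,38),(237,168),(176,168)]: print(back("wrist",np.array(p)*1.28,.03,k)[:2])
for d in r.silhouettes("wrist","tray")[:1]:
    m=d["pixels"].astype(np.uint8); ys,xs=np.nonzero(m); b=cv2.boxPoints(cv2.minAreaRect(np.c_[xs,ys].astype(np.float32)))
    print(d["confidence"],[back("wrist",p,.03,k)[:2] for p in b])
t=r.snapshot("top"); crop(t,230,150,50,50,10,"cap")
E
```

```text
[0.6317 0.3681]
[0.6347 0.2402]
[0.3919 0.2309]
[0.3891 0.3562]
0.91 [array([0.636 , 0.3721]), array([0.639 , 0.2429]), array([0.3904, 0.2233]), array([0.3869, 0.3775])]
```

View pics/cap.png

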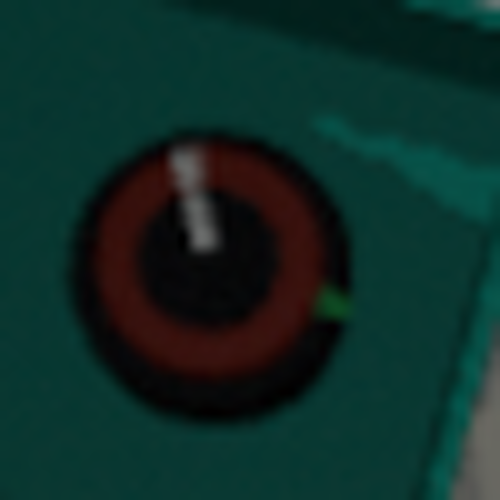

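Emit:
play_rows(translation=[[0,0,0.045],[0,0,0.045],[0,0,0.045],[0,0,0.045],[0,0,0.045],[0,0,0.04],[0,0,0.03],[0,0,0.02],[0,0,0.0135],[0,0,0],[0,0,0]], delta_rot=[[0,0,-0.5],[0,0,0],[0,0,0],[0,0,0],[0,0,0],[0,0,0],[0,0,0],[0,0,0],[0,0,0],[0,0,0],[0,0,0]], grip=[-1,-1,-1,-1,-1,-1,-1,-1,-1,-1,-1])

```text
clock: 9.72
tool_pos: [0.4957, 0.3126, 0.0719]
eef_rot: [1.0, 0.017, 0.001, -0.0]
contact_force: [0.1, 0.2, -0.9]
opening: 0.29
finger_force: 25.0
```

```bash
python3 - <<'E'
from h import *
rel([.4946,.312,.0700],np.radians(2))
E
```

```text
clock 9.725 q [-0.6207  0.9827 -0.0362  1.8173  0.0903  0.3419 -2.2623] pos [0.4957 0.3126 0.0719] yaw deg 1.9685007954043932
rot(deg) [-0.037  -0.0642 -0.0315] then move mm [-1.0914  0.607   1.897 ] F [ 0.1124  0.1598 -0.8882] M [-0.0047  0.0801  0.0094] open 0.29026141195650845 ff 24.982606172561646
```

Emit:
play_rows(translation=[[0,0,0.0015],[0,0,0],[0,0,0],[0,0,0],[0,0,0],[0,0,-0.01],[0,0,-0.03]], delta_rot=[[0,0,0],[0,0,0],[0,0,0],[0,0,0],[0,0,0],[0,0,0],[0,0,0]], grip=[-1,-1,-0.1,-0.1,-0.1,-0.1,-0.1])

```text
clock: 10.6
tool_pos: [0.4945, 0.3119, 0.1095]
eef_rot: [1.0, 0.017, -0.001, 0.001]
contact_force: [1.4, 1.0, -0.2]
opening: 0.453
finger_force: 0.0
```

```bash
python3 - <<'E'
from h import *
C=np.array([.5514,.0329,1.3157]); cap=np.array([.5463,.0135])
t=r.snapshot("top"); k=cal("top")
for d in r.silhouettes("top","cap_grip")[:2]:
    m=d["pixels"].astype(np.uint8); c=max(cv2.findContours(m,0,2)[0],key=cv2.contourArea); print(d["confidence"],m.sum(),cv2.minEnclosingCircle(c),cv2.fitEllipse(c))
# red+black top: dark red threshold
hs=cv2.cvtColor(t,cv2.COLOR_BGR2HSV)[150:200,230:280]
m=(((hs[...,0]<10)|(hs[...,0]>170))&(hs[...,1]>120)).astype(np.uint8); c=max(cv2.findContours(m,0,2)[0],key=cv2.contourArea)
e=cv2.minEnclosingCircle(c); print("red",e,back("top",np.array(e[0])+[230,150],.103,k))
rel([*cap,.40],np.radians(2))
print(proj("top",[[*cap,.103],[*(cap+.025*np.array([np.cos(.25),np.sin(.25)])),.103]],k))
b=[back("top",p,.103,k)[:2] for p in [(230+18.5,150+15.5),(230+20.5,150+24.5)]]; print("pointer ang",np.degrees(np.arctan2(*(b[0]-b[1])[::-1])))
g=back("top",(230+33.5,150+30.5),.071,k)[:2]; print("green",g-cap,np.degrees(np.arctan2(*(g-cap)[::-1])))
E
```

```text
0.6 7788 ((225.2184600830078, 161.2409210205078), 68.44269561767578) ((220.8174591064453, 164.96673583984375), (75.96269226074219, 143.72862243652344), 110.97374725341797)
red ((20.5, 25.785715103149414), 12.107190132141113) [0.5466 0.0135 0.103 ]
clock 10.7 q [-0.6167  0.9134 -0.0429  1.8148  0.0861  0.4097 -2.2583] pos [0.4968 0.3133 0.1127] yaw deg 1.9568701466548444
rot(deg) [-0.1645 -0.2664 -0.0427] then move mm [  39.0037  301.3575 -287.3138] F [0.1856 0.6635 0.1208] M [ 0.045  -0.0272 -0.0347] open 0.45233787437561335 ff 0.0
[[250.4993 175.9004]
 [248.194  166.3985]]
pointer ang 13.216795675810497
green [-0.0088 -0.0335] -104.70631081910237
```

Emit:
play_rows(translation=[[0,0,-0.045],[0,0,-0.05],[0,0,-0.05],[0,0,-0.05],[0,0,-0.05],[0,0,-0.043],[0,0,0],[0,0,0],[0,0,0],[0,0,0],[0,0,0],[0,0,0],[0,0,0],[0,0,0],[0,0,0],[0,0,0],[0,0,0],[0,0,0],[0,0,0]], delta_rot=[[0,0,0],[0,0,0],[0,0,0],[0,0,0],[0,0,-10.5],[0,0,-10.5],[0,0,-10.5],[0,0,-10.5],[0,0,-10.5],[0,0,-10.5],[0,0,-10.5],[0,0,-10.5],[0,0,-10.5],[0,0,-10.5],[0,0,-10.5],[0,0,-10.5],[0,0,-10.5],[0,0,-10.5],[0,0,0]], grip=[-0.1,-0.1,-0.1,1,1,1,1,1,1,1,1,1,1,1,1,1,1,1,1], squeeze=40)

```text
clock: 13.08
tool_pos: [0.4952, 0.312, 0.3972]
eef_rot: [0.268, 0.963, -0.0, -0.0]
contact_force: [0.2, 0.1, 1.3]
opening: 1.002
finger_force: 0.0
```

```bash
python3 - <<'E'
from h import *
rel([.5465,.0135,.400])
E
```

```text
clock 13.075 q [-0.2028  0.6234 -0.7866  1.5417  0.4643  1.1725 -0.0509] pos [0.4952 0.312  0.3972] yaw deg 148.8554078456553
rot(deg) [0. 0. 0.] then move mm [-198.3348 -228.9727   -2.7621] F [0.1597 0.0928 1.2694] M [ 0.0229 -0.1289 -0.0042] open 1.0019424033309259 ff 0.0
```

Emit:
play_rows(translation=[[-0.0283,-0.0327,0],[-0.0283,-0.0327,0],[-0.0283,-0.0327,0],[-0.0283,-0.0327,0],[-0.0283,-0.0327,0],[-0.0283,-0.0327,0],[-0.0285,-0.0327,0],[0,0,0.045],[0,0,0.045],[0,0,0],[0,0,0]], delta_rot=[[0,0,0],[0,0,0],[0,0,0],[0,0,0],[0,0,0],[0,0,0],[0,0,0],[0,0,0],[0,0,0],[0,0,0],[0,0,0]], grip=[1,1,1,1,1,1,1,1,1,1,1])

```text
clock: 14.45
tool_pos: [0.5479, 0.0147, 0.3092]
eef_rot: [0.268, 0.963, 0.001, 0.001]
contact_force: [0.6, 0.9, 1.0]
opening: 1.003
finger_force: 0.0
```

```bash
python3 - <<'E'
from h import *
C=np.array([.5514,.0329,1.3157])
k=cal("wrist"); w=r.snapshot("wrist")
hs=cv2.cvtColor(w,cv2.COLOR_BGR2HSV)
m=(((hs[...,0]<10)|(hs[...,0]>170))&(hs[...,1]>120)).astype(np.uint8)
p=proj("wrist",[[.5465,.0135,.103]],k)[0]; print("pred px",p)
n,l,st,ce=cv2.connectedComponentsWithStats(m); i=np.argsort(-st[1:,4])[:3]+1; print(st[i],ce[i])
i=min(i,key=lambda j:np.hypot(*(ce[j]-p)))
c=max(cv2.findContours((l==i).astype(np.uint8),0,2)[0],key=cv2.contourArea); print(cv2.fitEllipse(c)); e=cv2.minEnclosingCircle(c); print(e,back("wrist",e[0],.103,k))
rel([.5465,.0135,.142])
cv2.imwrite("pics/w2.png",w)
t=r.snapshot("top")
for d in r.silhouettes("top","paddle")[:2]:
    ys,xs=np.nonzero(d["pixels"]); b=cv2.boxPoints(cv2.minAreaRect(np.c_[xs,ys].astype(np.float32))); print("paddle",d["confidence"],np.array([back("top",q,.017)[:2] for q in b]).round(3).tolist())
E
```

```text
pred px [252.3712 180.0018]
[[ 224  146   59   62 1725]] [[252.4539 173.633 ]]
((252.6323699951172, 176.56668090820312), (54.385215759277344, 57.79729461669922), 6.52258825302124)
((253.0, 176.557373046875), 30.704391479492188) [0.5438 0.0159 0.103 ]
clock 14.5 q [ 0.3364  0.6669 -0.7616  1.7764  0.564   0.9259  0.3601] pos [0.5482 0.0148 0.3096] yaw deg 148.92596381493806
rot(deg) [0. 0. 0.] then move mm [  1.1857  -2.3411 167.6225] F [-0.3739 -0.2033 -0.3854] M [-0.0157 -0.1479 -0.0225] open 0.9992772241585633 ff 0.0
```

View pics/w2.png

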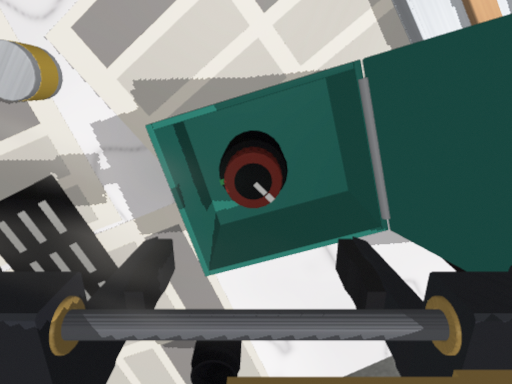

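Emit:
play_rows(translation=[[0.001,-0.002,0.035],[0,0,0.035],[0,0,0.035],[0,0,0.035],[0,0,0.017],[0,0,0.0105],[0,0,0],[0,0,0],[0,0,0],[0,0,0],[0,0,0],[0,0,0],[0,0,0],[0,0,0]], delta_rot=[[0,0,0],[0,0,0],[0,0,0],[0,0,0],[0,0,0],[0,0,0],[0,0,0],[0,0,0],[0,0,0],[0,0,0],[0,0,0],[0,0,0],[0,0,0],[0,0,0]], grip=[1,1,1,1,1,1,1,-1,-1,-1,-1,-1,-1,-1], squeeze=40)

```text
clock: 16.35
tool_pos: [0.546, 0.0136, 0.1407]
eef_rot: [0.267, 0.964, 0.001, 0.001]
contact_force: [2.6, 2.5, 4.7]
opening: 0.649
finger_force: 40.0
```

```bash
python3 - <<'E'
from h import *
rel([.5465,.0135,.142])
E
```

```text
clock 16.35 q [ 0.2126  0.8894 -0.5511  1.9155  0.8348  0.5794  0.1279] pos [0.546  0.0136 0.1407] yaw deg 148.99626249307835
rot(deg) [0. 0. 0.] then move mm [-0.4866  0.1764 -1.3196] F [2.5933 2.5292 4.6968] M [ 0.6221 -0.5392 -0.0546] open 0.6485519238105677 ff 40.00014379620552
```

Emit:
play_rows(translation=[[0,0,0],[0,0,0],[0,0,0],[0,0,0],[0,0,0],[0,0,0],[0,0,0],[0,0,0],[0,0,0],[0,0,0],[0,0,0],[0,0,0],[0,0,0]], delta_rot=[[0,0,8],[0,0,8],[0,0,8],[0,0,8],[0,0,8],[0,0,8],[0,0,8],[0,0,8],[0,0,8],[0,0,8],[0,0,8],[0,0,8],[0,0,0]], grip=[-1,-1,-1,-1,-1,-1,-1,-1,-1,-1,-1,-1,-1])

```text
clock: 17.98
tool_pos: [0.5485, 0.014, 0.1408]
eef_rot: [0.895, 0.445, 0.004, 0.001]
contact_force: [6.3, 4.2, -0.2]
opening: 0.649
finger_force: 40.0
```

```bash
python3 - <<'E'
from h import *
rel([.5465,.0135,.142])
E
```

```text
clock 17.975 q [-0.026   0.8383 -0.1398  1.925   0.2738  0.389  -1.0208] pos [0.5485 0.014  0.1408] yaw deg 52.90603317365636
rot(deg) [0. 0. 0.] then move mm [-1.5889 -1.2326 -1.2556] F [ 6.3221  4.1534 -0.2329] M [ 0.7063 -1.3317 -0.1562] open 0.6491946041367955 ff 40.001265574246645
```

Emit:
play_rows(translation=[[-0.001,-0.001,0],[0,0,0],[0,0,0],[0,0,0],[0,0,0],[0,0,0]], delta_rot=[[0,0,5],[0,0,5],[0,0,5],[0,0,5],[0,0,5],[0,0,0]], grip=[-1,-1,-1,-1,-1,-1])

```text
clock: 18.73
tool_pos: [0.5487, 0.0134, 0.1408]
eef_rot: [0.97, 0.241, 0.005, 0.001]
contact_force: [9.1, 3.2, -2.6]
opening: 0.65
finger_force: 40.0
```

Emit:
play_rows(translation=[[0,0,0],[0,0,0],[0,0,0],[0,0,0],[0,0,0],[0,0,0],[0,0,0],[0,0,0],[0,0,0],[0,0,0]], delta_rot=[[0,0,5],[0,0,5],[0,0,5],[0,0,5],[0,0,5],[0,0,5],[0,0,5],[0,0,5],[0,0,3],[0,0,0]], grip=[-1,-1,-1,-1,-1,-1,-1,-1,-1,-1])

```text
clock: 19.98
tool_pos: [0.5488, 0.0122, 0.1408]
eef_rot: [0.991, -0.132, 0.006, -0.0]
contact_force: [10.2, 0.6, -2.9]
opening: 0.647
finger_force: 40.0
```

```bash
python3 - <<'E'
from h import *
rel([.5465,.0135,.142])
E
```

```text
clock 19.975 q [-0.1732  0.8436  0.112   1.9349 -0.2305  0.3641 -1.7183] pos [0.5488 0.0122 0.1408] yaw deg -15.117925438120764
rot(deg) [0. 0. 0.] then move mm [-2.5713 -0.6907 -1.1942] F [10.2484  0.6357 -2.8594] M [ 0.2535 -2.0214 -0.1963] open 0.646987810644749 ff 39.99996464699507
```

Emit:
play_rows(translation=[[-0.001,0,0],[0,0,0],[0,0,0],[0,0,0],[0,0,0],[0,0,0],[0,0,-0.02],[0,0,-0.04],[0,0,-0.05],[0,0,-0.05],[0,0,-0.05],[0,0,-0.04],[0,0,0]], delta_rot=[[0,0,0],[0,0,0],[0,0,0],[0,0,0],[0,0,0],[0,0,0],[0,0,0],[0,0,0],[0,0,0],[0,0,0],[0,0,0],[0,0,0],[0,0,0]], grip=[1,1,1,1,1,1,1,1,1,1,1,1,1])

```text
clock: 21.6
tool_pos: [0.5442, 0.0127, 0.3933]
eef_rot: [0.991, -0.131, 0.003, -0.001]
contact_force: [0.7, 0.0, -1.5]
opening: 1.002
finger_force: 0.0
```

```bash
python3 - <<'E'
from h import *
rel([.5465,.0135,.4])
w=r.snapshot("wrist"); t=r.snapshot("top")
p=proj("wrist",[[.5465,.0135,.103]])[0].astype(int); print(p)
a=w[max(p[1]-60,0):p[1]+60,p[0]-60:p[0]+60]
cv2.imwrite("pics/mix2.png",np.hstack([cv2.resize(a,(400,400)),cv2.resize(t[110:260,100:250],(400,400),interpolation=cv2.INTER_CUBIC)]))
E
```

```text
clock 21.6 q [-0.2645  0.4809  0.2498  1.7052 -0.1398  0.9659 -1.7963] pos [0.5442 0.0127 0.3933] yaw deg -15.037820865519683
rot(deg) [0. 0. 0.] then move mm [ 2.069  -1.3769 -6.659 ] F [ 0.6595  0.0347 -1.4717] M [ 0.0473 -0.0023 -0.0171] open 1.001724059327535 ff 0.0
[254 158]
```

View pics/mix2.png

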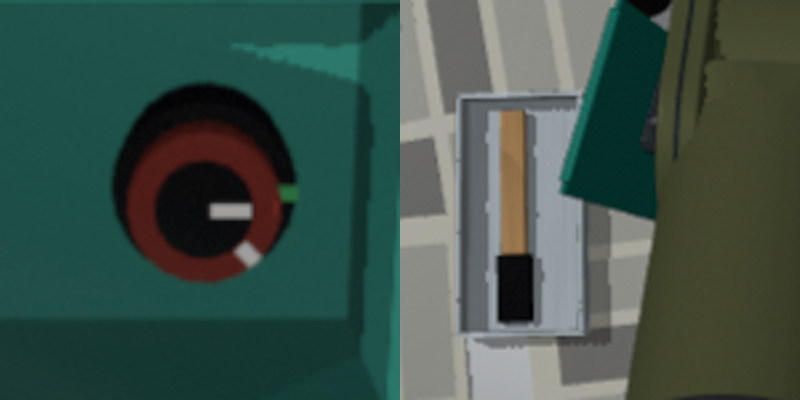

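Emit:
play_rows(translation=[[0,0,-0.012],[0,0,-0.012],[0,0,0],[0,0,0],[0,0,0],[0,0,0],[0,0,0],[0,0,0],[0,0,0],[0,0,0]], delta_rot=[[0,0,-10],[0,0,-10],[0,0,-10],[0,0,-10],[0,0,-10],[0,0,-10],[0,0,-10],[0,0,-10],[0,0,-10.4],[0,0,0]], grip=[-1,-1,-1,-1,-1,-1,-1,-1,-1,-1], squeeze=20)

```text
clock: 22.95
tool_pos: [0.5422, 0.0128, 0.4125]
eef_rot: [0.792, 0.611, -0.001, -0.001]
contact_force: [0.7, -0.6, 0.5]
opening: 0.006
finger_force: 0.0
```

```bash
cat >> h.py <<'E'
C=np.array([.5514,.0329]); CY=1.3157; CX=np.array([np.cos(CY),np.sin(CY)])
def tcp(th,d=.165):
    X=.095-d*np.cos(th)+.006*np.sin(th)+.009; Z=.12+d*np.sin(th)+.006*np.cos(th)+.064
    return X,Z
E
python3 - <<'E'
from h import *
rel([*(C+.195*CX),.417],CY)
t=r.snapshot("top"); cv2.imwrite("pics/t5.png",t)
prev=None
for th in [1.75]+list(np.arange(1.65,-.01,-.1))+[0]:
    X,Z=tcp(th)
    print(round(th,2),round(X*1e3,1),round(Z*1e3,1), (round((X-prev[0])*1e3,1),round(-(Z-prev[1])*1e3,1)) if prev else ""); prev=(X,Z)
E
```

```text
clock 22.95 q [ 0.0068  0.4569 -0.1815  1.6573  0.0915  1.0392 -0.4602] pos [0.5422 0.0128 0.4125] yaw deg 75.27250240068874
rot(deg) [-0.2032  0.0357 -0.1116] then move mm [216.8074   3.7951  -4.5003] F [ 0.7278 -0.6014  0.4883] M [-0.0835 -0.106  -0.0119] open 0.006304359770656264 ff 0.0
1.75 139.3 345.3 
1.65 123.0 348.0 (np.float64(-16.3), np.float64(-2.7))
1.55 106.6 349.1 (np.float64(-16.5), np.float64(-1.1))
1.45 90.1 348.5 (np.float64(-16.5), np.float64(0.6))
1.35 73.7 346.3 (np.float64(-16.4), np.float64(2.2))
1.25 57.7 342.5 (np.float64(-16.1), np.float64(3.8))
1.15 42.1 337.1 (np.float64(-15.6), np.float64(5.4))
1.05 27.1 330.1 (np.float64(-15.0), np.float64(6.9))
0.95 12.9 321.7 (np.float64(-14.2), np.float64(8.4))
0.85 -0.4 311.9 (np.float64(-13.3), np.float64(9.8))
0.75 -12.6 300.9 (np.float64(-12.2), np.float64(11.1))
0.65 -23.7 288.6 (np.float64(-11.1), np.float64(12.2))
0.55 -33.5 275.4 (np.float64(-9.8), np.float64(13.3))
0.45 -42.0 261.2 (np.float64(-8.4), np.float64(14.2))
0.35 -48.9 246.2 (np.float64(-7.0), np.float64(15.0))
0.25 -54.4 230.6 (np.float64(-5.4), np.float64(15.6))
0.15 -58.3 214.6 (np.float64(-3.9), np.float64(16.0))
0.05 -60.5 198.2 (np.float64(-2.2), np.float64(16.4))
0 -61.0 190.0 (np.float64(-0.5), np.float64(8.2))
```

Emit:
play_rows(translation=[[0.036,0.0006,0],[0.036,0.0006,0],[0.036,0.0006,0],[0.036,0.0006,0],[0.036,0.0006,0],[0.037,0.0006,0],[0,0,0],[0,0,0.025],[0,0,0.022],[0,0,0.0205],[0,0,0],[0,0,0]], delta_rot=[[0,0,0],[0,0,0],[0,0,0],[0,0,0],[0,0,0],[0,0,0],[0,0,0],[0,0,0],[0,0,0],[0,0,0],[0,0,0],[0,0,0]], grip=[-1,-1,-1,-1,-1,-1,-1,-1,-1,-1,-1,-1])

```text
clock: 24.5
tool_pos: [0.6015, 0.2214, 0.3474]
eef_rot: [0.792, 0.611, 0.0, 0.0]
contact_force: [0.1, 0.5, 0.3]
opening: 0.005
finger_force: 0.0
```

```bash
python3 - <<'E'
from h import *
X,Z=tcp(1.75); rel([*(C+X*CX),Z],CY)
E
```

```text
clock 24.5 q [-0.332   0.6649 -0.1733  1.4591  0.1252  1.0277 -0.7907] pos [0.6015 0.2214 0.3474] yaw deg 75.27824661571256
rot(deg) [ 0.0519 -0.002  -0.1058] then move mm [-55.782   -0.9291   2.0734] F [0.108  0.4867 0.3138] M [-0.0381 -0.0547  0.0749] open 0.004728862343322842 ff 0.0
```

Now in to the 1.75 position and on round to about 1.05.

Emit:
play_rows(translation=[[-0.014,0,0.0005],[-0.014,0,0.0005],[-0.014,0,0.0005],[-0.0138,0,0.0005],[-0.0082,0,-0.0014],[-0.0081,0,-0.0013],[-0.0083,0,-0.0006],[-0.0082,0,-0.0005],[-0.0083,0,0.0003],[-0.0082,0,0.0003],[-0.0082,0,0.0011],[-0.0082,0,0.0011],[-0.0081,0,0.0019],[-0.008,0,0.0019],[-0.0078,0,0.0027],[-0.0078,0,0.0027],[-0.0075,0,0.0034],[-0.0075,0,0.0035]], delta_rot=[[0,0,0],[0,0,0],[0,0,0],[0,0,0],[0,0,0],[0,0,0],[0,0,0],[0,0,0],[0,0,0],[0,0,0],[0,0,0],[0,0,0],[0,0,0],[0,0,0],[0,0,0],[0,0,0],[0,0,0],[0,0,0]], grip=[-1,-1,-1,-1,-1,-1,-1,-1,-1,-1,-1,-1,-1,-1,-1,-1,-1,-1])

```text
clock: 26.75
tool_pos: [0.5585, 0.0587, 0.3294]
eef_rot: [0.791, 0.611, -0.0, 0.0]
contact_force: [0.5, 1.4, -1.1]
opening: 0.008
finger_force: 0.6
```

```bash
python3 - <<'E'
from h import *
X,Z=tcp(1.05); rel([*(C+X*CX),Z],CY)
s=r.snapshot("scene"); cv2.imwrite("pics/s6.png",s)
E
```

```text
clock 26.75 q [-0.0721  0.572  -0.1888  1.7281  0.1353  0.8544 -0.5758] pos [0.5585 0.0587 0.3294] yaw deg 75.37322529712817
rot(deg) [-0.0063  0.0099 -0.0108] then move mm [ 0.3542 -0.3706 -0.7551] F [ 0.4973  1.3711 -1.0707] M [ 0.2698 -0.0236  0.0427] open 0.0075487142505756095 ff 0.6192784808808938
```

View pics/s6.png

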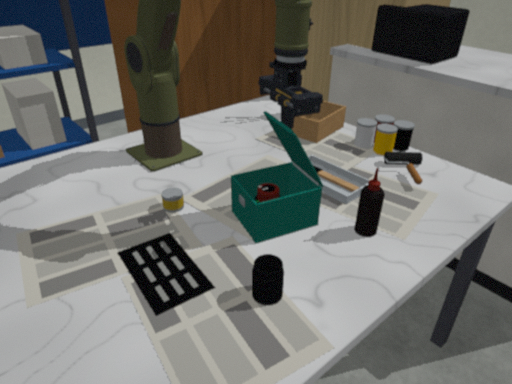

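Emit:
play_rows(translation=[[-0.0071,0,0.0042],[-0.0071,0,0.0042],[-0.0067,0,0.0049],[-0.0066,0,0.0049],[-0.0061,0,0.0055],[-0.0061,0,0.0056],[-0.0056,0,0.0061],[-0.0055,0,0.0061],[-0.0049,0,0.0066],[-0.0049,0,0.0067],[-0.0042,0,0.0071],[-0.0042,0,0.0071],[-0.0035,0,0.0075],[-0.0035,0,0.0075],[-0.0027,0,0.0078],[-0.0027,0,0.0078],[-0.002,0,0.008],[-0.002,0,0.008],[0,0,0]], delta_rot=[[0,0,0],[0,0,0],[0,0,0],[0,0,0],[0,0,0],[0,0,0],[0,0,0],[0,0,0],[0,0,0],[0,0,0],[0,0,0],[0,0,0],[0,0,0],[0,0,0],[0,0,0],[0,0,0],[0,0,0],[0,0,0],[0,0,0]], grip=[-1,-1,-1,-1,-1,-1,-1,-1,-1,-1,-1,-1,-1,-1,-1,-1,-1,-1,-1])

```text
clock: 29.18
tool_pos: [0.5367, -0.0238, 0.2133]
eef_rot: [0.791, 0.611, -0.001, -0.0]
contact_force: [0.4, -0.2, 0.2]
opening: 0.003
finger_force: 0.0
```

```bash
python3 - <<'E'
from h import *
X,Z=tcp(0); rel([*(C+X*CX),Z],CY)
E
```

```text
clock 29.175 q [ 0.0537  0.708  -0.1575  1.9148  0.2018  0.5355 -0.4963] pos [ 0.5367 -0.0238  0.2133] yaw deg 75.35385342947578
rot(deg) [-0.0807  0.0451 -0.0302] then move mm [-2.4596 -0.0683 23.2748] F [ 0.3742 -0.1748  0.1725] M [-0.0118 -0.1015 -0.0069] open 0.00290029096566188 ff 0.0
```

Emit:
play_rows(translation=[[-0.001,0,0.007],[-0.001,0,0.007],[0,0,0.006],[0,0,0.002],[0,0,0.002],[0,0,0]], delta_rot=[[0,0,0],[0,0,0],[0,0,0],[0,0,0],[0,0,0],[0,0,0]], grip=[-1,-1,-1,-1,-1,-1])

```text
clock: 29.92
tool_pos: [0.5364, -0.0254, 0.1909]
eef_rot: [0.791, 0.611, -0.0, 0.0]
contact_force: [-2.3, -0.2, 8.5]
opening: 0.002
finger_force: 4.3
```

```bash
python3 - <<'E'
from h import *
X,Z=tcp(0); rel([*(C+X*CX),Z],CY)
E
```

```text
clock 29.925 q [ 0.0486  0.7442 -0.1447  1.9315  0.214   0.4805 -0.504 ] pos [ 0.5364 -0.0254  0.1909] yaw deg 75.36725720834798
rot(deg) [ 0.006   0.0263 -0.0168] then move mm [-0.7662 -0.205   0.8991] F [-2.3069 -0.2052  8.5445] M [-0.0913  0.4128  0.0188] open 0.0015167938984222667 ff 4.314330851993873
```

Emit:
play_rows(translation=[[0,0,0.0015],[0,0,0.001],[0,0,0],[0,0,0]], delta_rot=[[0,0,0],[0,0,0],[0,0,0],[0,0,0]], grip=[-1,-1,-1,-1])

```text
clock: 30.42
tool_pos: [0.5364, -0.0254, 0.1907]
eef_rot: [0.791, 0.611, 0.0, 0.001]
contact_force: [-7.5, 0.1, 29.4]
opening: -0.0
finger_force: 14.8
```

Emit:
play_rows(translation=[[0,0,-0.01],[0,0,-0.03],[0,0,-0.04],[0,0,-0.05],[0,0,-0.05],[0,0,0],[0,0,0],[0,0,0]], delta_rot=[[0,0,0],[0,0,0],[0,0,0],[0,0,0],[0,0,0],[0,0,0],[0,0,0],[0,0,0]], grip=[-1,-1,-1,-1,-1,-1,-1,-1])

```text
clock: 31.42
tool_pos: [0.5359, -0.0254, 0.366]
eef_rot: [0.791, 0.611, -0.001, -0.001]
contact_force: [-0.2, 1.1, 0.3]
opening: 0.006
finger_force: 0.0
```

```bash
python3 - <<'E'
from h import *
s=r.snapshot("scene"); crop(s,170,120,220,165,3,"s7")
E
```

```text
(no output)
```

View pics/s7.png

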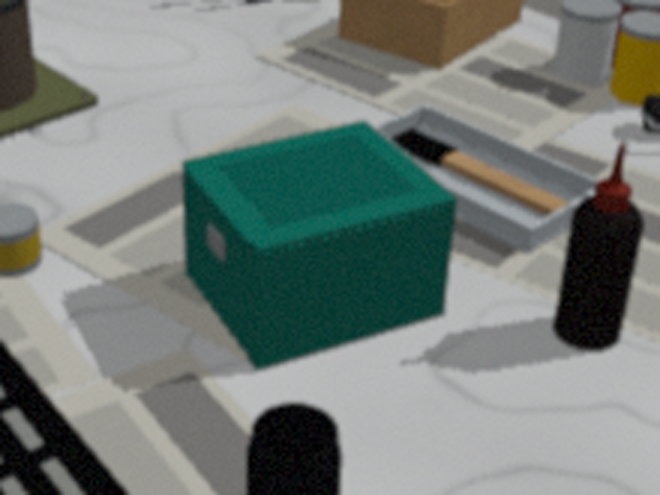

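The picture shows the lid flush on the case, the paddle flat in the tray, and the bottle and jar standing where they were. Pushing on the lid met a hard stop.

```bash
python3 -c "
from plant import r
print(r.finish_job())"
```

```text
the job is handed in; nothing more can be done
None
```

The job is handed in, though the hand-in returned no verdict: the paddle lies flat in the tray, the cap is home with about 0.75 rad of ratchet slip (one click, read from the picture), and the lid was lowered gently to its hard stop.

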